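# Lay the packing block down on the planing board and push it home

### The job

The tapered wooden packing block stands on end on the planing board. Push it near its top so that it tips over and lies flat between the two side fences with its wide end towards the end stop, then push its narrow end to slide it along until the wide end rests squarely against the stop. Only push it, do not pick it up, and leave the tin and the tape roll beside the board where they are.

Things in the scene. Friction and masses are not known exactly. Their poses are not given: they have to be found in the camera images.
- board: Planing board fixed to the bench: plywood base 310 (x) x 144 (y) x 12 mm; a wooden fence along each long edge, 18 mm wide, top 24 mm above the bench, 108 mm clear between them; at the +x end a wooden end stop 30 mm thick (x), top 40 mm above the bench; the -x end is open. Origin: centre of the underside, on the bench; z up, x along the board towards the stop.
- stop (a point): Middle of the inner face of the end stop (the face the block comes to rest against): 125 mm from the board's origin along the board's x, 27 mm above the bench.
- block: Loose tapered beech block, 34 mm thick (x), 150 long (z), 60 wide (y) at the foot, 80 at the head, 0.25 kg. Starts standing on its foot on the base near the open end, broad faces square to the board's x. Pushed near the top it tips on its far lower edge and falls beyond 0.25 rad, head then 25-65 mm short of the stop. Origin: centre of the foot face, 29 mm above the bench when lying; z to the head.
- head (a point): Centre of the block's wide end face, 150 mm from the block's origin along the block's z.
- tin: Loose round lidded tin, 68 mm diameter, 42 mm high, standing on the bench at one side of the board, to be left alone. Origin: centre of its underside.
- tape: Loose roll of tape lying flat, 113 mm diameter, 48 mm high, on the bench at one side of the board, to be left alone. Origin: centre of its underside.

How it is judged:
By the outcome, as a careful person would: the job done as asked, in the order asked, and still so for the second after the job is handed in, with the robot touching nothing.
It also fails if it takes over 38 s, if anything falls off the work surface, if the arm or the gripper's body presses on something with over 40 N, if the wrist force passes 120 N, or if a joint passes its speed limit or range.

### The arm

A 6-joint arm with a two-finger parallel gripper is mounted at the origin on a cart in front of the work surface, level with it; the furniture and walls round the work are solid. World frame = base frame: x ahead of the robot, y to its left, z up, the work surface at z = 0. Lengths are in m, angles in rad, forces in N, time in s.
With the tool pointing down it reaches from about 0.325 to 0.925 m from the base axis. Payload 3.1 kg.
Tool frame: the origin (TCP) lies at the very end of the fingers, on their centre line; the grasp point (between the pads) lies 19 mm behind it; z points along the fingers, y is the line along which they close (so a half turn about z gives the same grasp; the last joint's range is limited). The gripper opens to 85 mm and grips with 20 to 120 N. Pads are 22 mm wide; open, the fingers measure 114 mm over their backs; the gripper's body (76 mm by 85 mm) begins 54 mm behind the grasp point. The pads swing forward as they close: fully open they stand 13 mm farther back than shut.
Start: joints at [1.072, 0.217, 1.613, -0, 1.311, -0.112], TCP at [0.236, 0.579, 0.231] pointing down, gripper open.
Joint ranges: [-2.75, 2.75], [-0.78, 2.1], [0.31, 2.55], [-1.13, 4.27], [0.13, 2.63], [-2.58, 2.58]. Speed limits (rad/s): [2.79, 2.79, 3.14, 3.14, 3.14, 3.14].

### API

Orientations are given as a 3x3 rotation matrix whose columns are the frame's x, y, z axes.
In Python, from cell import ctrl gives the robot as it stands. The module is installed in compiled form; this text tells all that it offers. Calls block until the motion is done:
- ctrl.move_pose(position, orientation): joint-space move of the TCP to a pose.
- ctrl.movel(position, frame=None, v=0.15, f_stop=None): straight line of the TCP; frame=None keeps the orientation; v is the mean speed in m/s. With f_stop (N) it stops when the force on the tool has changed by that much, and returns True; else False.
- ctrl.move_j(angles): joint-space move.
- ctrl.gripper_to(opening, newtons=None): opening from 0.0 (shut) to 1.0 (fully open); newtons is the grip in N (None keeps the last); returns when the fingers have stopped.
- ctrl.hold(seconds).
- ctrl.ik(position, orientation): joint angles nearest the present ones, or None.
- ctrl.capture(name): name is "scene" or "side" or "wrist"; returns the picture (420x560x3 uint8, blue, green, red); there is no depth.
- ctrl.camera_model(name): a dict with "intrinsics" (3x3 intrinsics, pixels), "R" (3x3) and "t" (3): a world point X has camera coordinates R X + t. Camera axes: x right, y down, z forward; pixel columns grow to the right and rows downward; lengths in m; the calibration is good to about 2 mm. A picture is of the moment at which its call begins: read the wrist's pose just before it. camera_model takes no time and is no camera call; for the wrist camera it gives the pose at the moment of the call.
A pose or a line that the arm cannot do raises ctrl.MotionError and nothing moves.
- ctrl.finish_job(): hands the job in; it is judged then, once.
Trained networks look in the newest picture that a camera, given by its name, has taken for a name from the list of things; names that differ only in an ending like _2 or _b are one class to them, and where a whole thing is asked for, a point or a joint stands for the part that bears it (a point fixed in the world has none). Each returns a list of dicts, best first, with "score" (0 to 1); they miss things now and then, are a little off and sometimes report something else, mostly with a low value. They report only what shows in the picture. A call takes as long as a camera call.
- ctrl.trace(camera, name): "mask" (420x560 bool, what is visible of it).
- ctrl.pinpoint(camera, name): "at" ([x, y, z] in m, in world coordinates, good to about 4 mm: a listed point, or the origin of a listed thing).
Readings, each from a call of its own:
- ctrl.current_time(): time.
- ctrl.current_qpos(): joint angles.
- ctrl.current_joint_vel(): joint speeds.
- ctrl.current_joint_efforts(): joint torques, N m.
- ctrl.current_tcp_pos(): TCP position.
- ctrl.current_ee_rot(): TCP orientation.
- ctrl.current_ft_force(): force on the tool from outside, world axes, zero at the start.
- ctrl.current_moment(): the same for the moment, N m.
- ctrl.current_width(): opening from 0.0 (shut) to 1.0 (fully open).
- ctrl.current_grasp_force(): force on a finger pad.
Only numpy, scipy, OpenCV 4.12 (cv2) and the standard library are available. Lean on these libraries where they do the work, as an engineer would, in place of code of your own. Each camera call takes 0.05 s, during which the arm holds its last target. There are 200 camera calls.

## Working session

There is one attempt and no reset: what is moved stays moved. The work goes in short steps, each a Python script; the robot and the scene stay as the last script left them, time stands still between calls to the robot, and variables do not carry over. Pictures are saved under pics/ and viewed, at most 10 in all, crops included, and the job is handed in when it is done.

```bash
mkdir -p pics; python3 - <<'E'
from cell import ctrl
import cv2,numpy as np
for c in("scene","side"):
    cv2.imwrite(f"pics/{c}0.png",ctrl.capture(c))
    for n in("board","stop","block","head","tin","tape"):
        print(c,n,[(np.round(d["at"],3).tolist(),round(d["score"],2)) for d in ctrl.pinpoint(c,n)[:2]])
print(ctrl.current_time(),ctrl.current_ee_rot().round(2).tolist())
E
```

```text
scene board [([0.58, 0.029, -0.0], 0.65), ([0.498, 0.04, 0.162], 0.53)]
scene stop [([0.7, -0.001, 0.028], 0.73)]
scene block [([0.498, 0.038, 0.012], 0.96), ([0.588, -0.149, -0.0], 0.17)]
scene head [([0.494, 0.04, 0.162], 0.62)]
scene tin [([0.622, 0.201, 0.0], 0.57)]
scene tape [([0.584, -0.152, -0.001], 0.72)]
side board [([0.586, 0.028, -0.001], 0.55)]
side stop [([0.702, 0.001, 0.031], 0.86)]
side block [([0.49, 0.041, 0.012], 0.89), ([0.701, -0.0, 0.027], 0.62)]
side head [([0.498, 0.038, 0.163], 0.96)]
side tin [([0.624, 0.205, -0.002], 0.79)]
side tape [([0.583, -0.149, 0.0], 0.66)]
0.7 [[-0.93, 0.38, 0.0], [0.38, 0.93, 0.0], [-0.0, 0.0, -1.0]]
```

View pictures.

View pics/scene0.png

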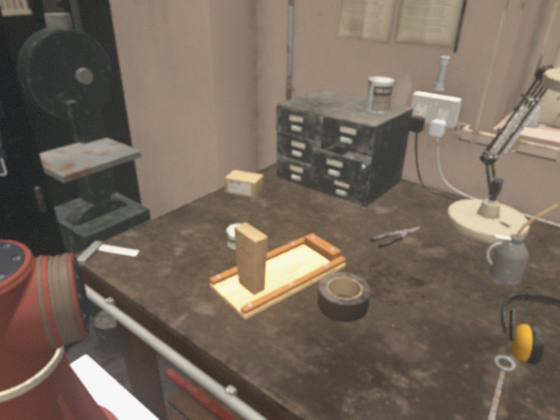

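View pics/side0.png

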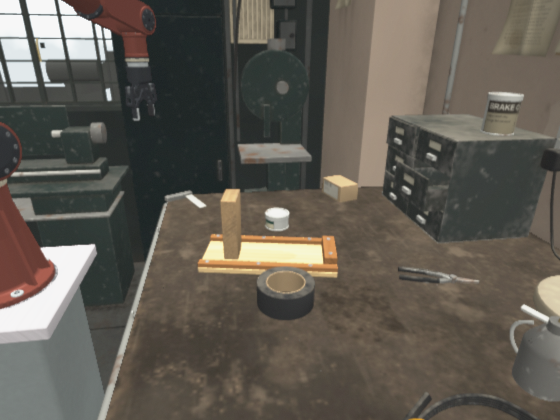

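The block stands near the open (near-robot) end of the board, at about (250,260) in scene and (231,225) in side. The stop is at the far end, the tin on the left and the tape on the right. The networks' positions agree with this. Next I shut the gripper, stage behind the block and take one close look.

```bash
cat > h.py <<'E'
from cell import ctrl
import cv2,numpy as np
def frame(board,stop):
    u=np.r_[(stop-board)[:2],0];u/=np.linalg.norm(u);n=np.array([-u[1],u[0],0])
    return u,n,np.c_[-u,n,[0,0,-1]]
def pin(c,n):
    r=ctrl.pinpoint(c,n); return [(np.round(d["at"],4).tolist(),round(d["score"],2)) for d in r[:1]]
E
python3 - <<'E'
from h import *
u,n,R=frame(np.array([.583,.0285,0]),np.array([.701,0,.027]))
blk=np.array([.496,.0395,0])
print(u,(blk-[.583,.0285,0])@u,(blk-[.583,.0285,0])@n)
ctrl.gripper_to(0.0)
p=blk-u*.09;p[2]=.30
ctrl.move_pose(p,R)
for c in("wrist","scene","side"):
    im=ctrl.capture(c); cv2.imwrite(f"pics/{c}1.png",im)
    for k in("board","stop","block","head"): print(c,k,pin(c,k))
print(ctrl.current_time(),ctrl.current_tcp_pos())
E
```

```text
[ 0.9720498  -0.23477474  0.        ] -0.08715085508052847 -0.009732854603492071
wrist board []
wrist stop []
wrist block [([0.4918, 0.0373, 0.0131], 0.91)]
wrist head []
scene board [([0.5796, 0.0253, -0.0014], 0.96)]
scene stop [([0.7005, -0.0026, 0.0308], 0.65)]
scene block [([0.4932, 0.0393, 0.0115], 0.67)]
scene head [([0.4924, 0.037, 0.1595], 0.6)]
side board [([0.5796, 0.0274, 0.0012], 0.84)]
side stop [([0.699, -0.0025, 0.0282], 0.89)]
side block []
side head [([0.4969, 0.0384, 0.1646], 0.62)]
4.2 [0.40851448 0.06059797 0.30000811]
```

View pics/wrist1.png

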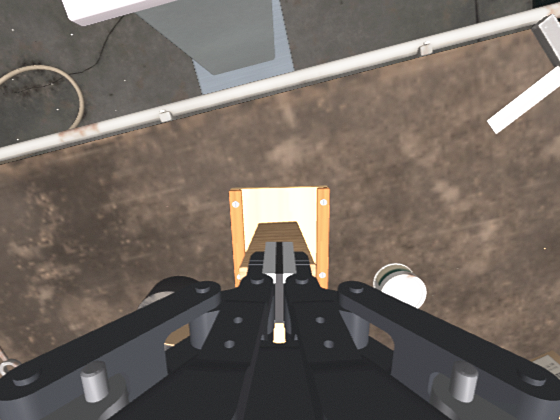

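```bash
python3 - <<'E'
from h import *
m=ctrl.camera_model("wrist");K,R,t=m["intrinsics"],np.array(m["R"]),np.array(m["t"])
def ray(p,z):
    C=-R.T@t; d=R.T@np.linalg.inv(K)@[p[0],p[1],1]; return (C+d*(z-C[2])/d[2]).round(4)
for p,z in(((230,189),.024),((330,188),.024),((242,188),.012),((318,188),.012),((257,223),.012),((301,223),.012)): print(p,ray(p,z))
im=cv2.imread("pics/wrist1.png")[170:310,200:360]
cv2.imwrite("pics/wc.png",cv2.resize(im,None,fx=4.2,fy=4.2,interpolation=cv2.INTER_CUBIC))
E
```

```text
(230, 189) [ 0.4115 -0.0107  0.024 ]
(330, 188) [0.4433 0.1271 0.024 ]
(242, 188) [0.416  0.0042 0.012 ]
(318, 188) [0.442  0.1116 0.012 ]
(257, 223) [0.4729 0.0119 0.012 ]
(301, 223) [0.4884 0.076  0.012 ]
```

View pics/wc.png

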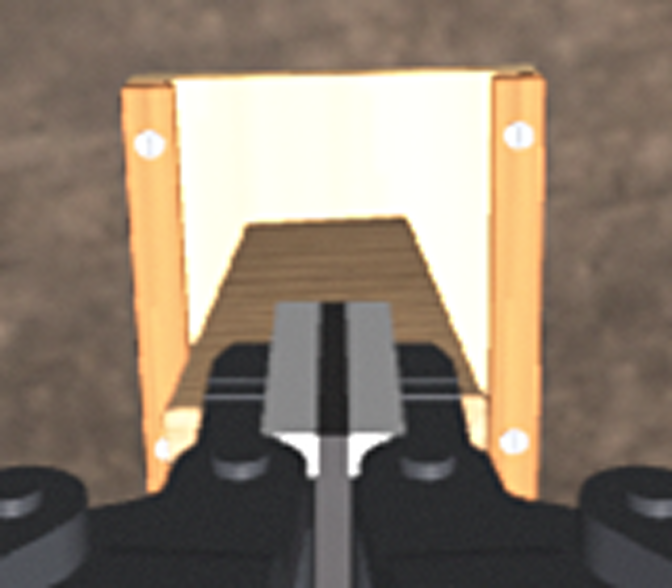

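The crop shows the board's end and its fence screws rotated slightly from the tool. The block's foot edge is at crop (247,225)–(405,217). I'll refine the yaw from the screws.

```bash
python3 - <<'E'
from h import *
m=ctrl.camera_model("wrist");K,R,t=m["intrinsics"],np.array(m["R"]),np.array(m["t"])
def ray(p,z):
    C=-R.T@t; d=R.T@np.linalg.inv(K)@[p[0]/4.2+200,p[1]/4.2+170,1]; return C+d*(z-C[2])/d[2]
P={k:ray(p,z) for k,p,z in(("sl",(149,145),.024),("sr",(519,135),.024),("sl2",(163,450),.024),("sr2",(514,440),.024),("el",(175,80),.012),("er",(492,72),.012),("fl",(247,225),.012),("fr",(405,217),.012),("tl",(163,408),.162),("tr",(487,394),.162))}
for k in P: print(k,P[k].round(4))
st=np.array([.7004,-.0012,0])
for a,b in(("sl","sr"),("sl2","sr2"),("el","er"),("fl","fr"),("tl","tr")):
    d=P[b]-P[a]; mid=(P[a]+P[b])/2; e=st-mid
    print(a,"mid",mid.round(4),"len",np.linalg.norm(d).round(4),"yaw",-np.arctan2(d[0],d[1]).round(4),"yaw to stop",np.arctan2(e[1],e[0]).round(4))
for a,b in(("sl","sl2"),("sr","sr2")):
    d=P[b]-P[a]; print(a,np.arctan2(d[1],d[0]),np.linalg.norm(d))
E
```

```text
sl [ 0.4351 -0.0093  0.024 ]
sr [0.4614 0.1142 0.024 ]
sl2 [ 0.5471 -0.0355  0.024 ]
sr2 [0.5733 0.0899 0.024 ]
el [0.4174 0.0033 0.012 ]
er [0.4405 0.1107 0.012 ]
fl [0.4744 0.0143 0.012 ]
fr [0.4847 0.0698 0.012 ]
tl [0.4696 0.0045 0.162 ]
tr [0.4844 0.0815 0.162 ]
sl mid [0.4482 0.0525 0.024 ] len 0.1263 yaw -0.2093 yaw to stop -0.2097
sl2 mid [0.5602 0.0272 0.024 ] len 0.1281 yaw -0.2058 yaw to stop -0.1997
el mid [0.4289 0.057  0.012 ] len 0.1098 yaw -0.2115 yaw to stop -0.2112
fl mid [0.4795 0.0421 0.012 ] len 0.0565 yaw -0.1841 yaw to stop -0.1934
tl mid [0.477 0.043 0.162] len 0.0784 yaw -0.19 yaw to stop -0.1953
sl -0.23002021672484335 0.11498834359881582
sr -0.21451651018279413 0.11451566893125899
```

```bash
python3 - <<'E'
from h import *
y=-.207;u=np.array([np.cos(y),np.sin(y),0]);R=frame(np.zeros(3),u)[2]
f=np.array([.479,.0425,.147])   # near face
ctrl.movel(f-u*.04+[0,0,.15],R,v=.2)
ctrl.movel(f-u*.035,v=.25)
print(ctrl.current_time())
ctrl.movel(f+u*.012,v=.05); print(ctrl.current_ft_force())
ctrl.movel(f+u*.036,v=.05)
ctrl.hold(.6)
cv2.imwrite("pics/side2.png",ctrl.capture("side"))
for c in("side","scene"):
    if c=="scene": ctrl.capture(c)
    for k in("block","head","stop"): print(c,k,pin(c,k))
print(ctrl.current_time(),ctrl.current_tcp_pos(),ctrl.current_ft_force())
E
```

```text
5.2667
[ 1.11936708 -0.29105656 -0.20286919]
side block [([0.523, 0.0374, 0.0266], 0.59)]
side head [([0.6764, 0.003, 0.0306], 0.77)]
side stop [([0.7004, 0.0015, 0.0296], 0.8)]
scene block [([0.5271, 0.032, 0.0296], 0.85)]
scene head [([0.6734, 0.0029, 0.0301], 0.85)]
scene stop [([0.6994, -0.003, 0.0271], 0.69)]
7.9917 [0.51422634 0.03510126 0.14698741] [ 0.22658174  0.01196472 -0.3608675 ]
```

View pics/side2.png

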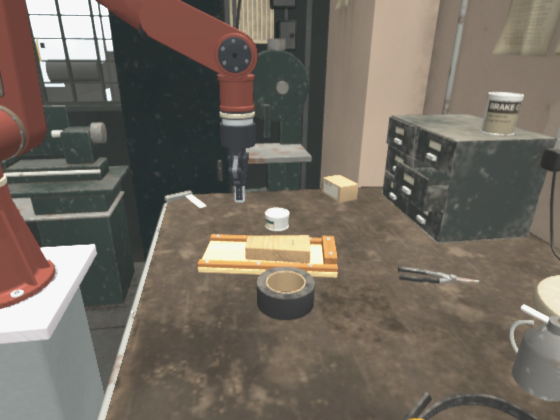

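The block now lies flat between the fences with its wide end about 26 mm short of the stop, at around (278,247) in side. Next I push its narrow end.

```bash
python3 - <<'E'
from h import *
y=-.209;u=np.array([np.cos(y),np.sin(y),0]);R=frame(np.zeros(3),u)[2]
f=np.array([.525,.0348,.024]); st=np.array([.7002,-.001,.024])
ctrl.movel(f-u*.055+[0,0,.10],R,v=.15)
ctrl.movel(f-u*.055,v=.12)
e=st-u*.15
print(ctrl.movel(e-u*.022,v=.05,f_stop=15),ctrl.current_tcp_pos(),ctrl.current_ft_force())
print(ctrl.movel(e+u*.006,v=.03,f_stop=12),ctrl.current_tcp_pos(),ctrl.current_ft_force(),(ctrl.current_tcp_pos()-e)@u)
ctrl.hold(.3)
p=ctrl.current_tcp_pos()
ctrl.movel(p-u*.05,v=.1)
ctrl.movel(p-u*.05+[0,0,.22],v=.2)
for c in("wrist","side","scene"):
    im=ctrl.capture(c)
    cv2.imwrite(f"pics/{c}3.png",im)
    for k in("block","head"): print(c,k,pin(c,k))
b=lambda c,x0,y0,s:cv2.resize(cv2.imread(f"pics/{c}3.png")[y0:y0+100,x0:x0+133],(532,400),interpolation=cv2.INTER_CUBIC)
o=np.vstack([np.hstack([cv2.resize(b("side",220,215,4),(400,300)),cv2.resize(b("scene",215,215,4),(400,300))]),np.hstack([cv2.resize(cv2.imread("pics/wrist3.png"),(400,300))]*2)])
cv2.imwrite("pics/all3.png",o)
print(ctrl.current_time())
E
```

```text
False [0.53191706 0.03467569 0.02391046] [-1.19026768  0.34297012  0.34797952]
True [0.54364846 0.03213296 0.02300745] [-0.456362    0.05920167  0.26778074] -0.01001928506041719
wrist block [([0.5534, 0.0245, 0.0336], 0.93)]
wrist head [([0.7023, -0.0043, 0.0288], 0.69)]
side block [([0.5506, 0.0303, 0.0287], 0.58)]
side head [([0.7054, -0.007, 0.0314], 0.57)]
scene block [([0.5577, 0.0263, 0.03], 0.6)]
scene head [([0.7025, -0.0051, 0.0303], 0.65)]
14.075
```

View pics/all3.png

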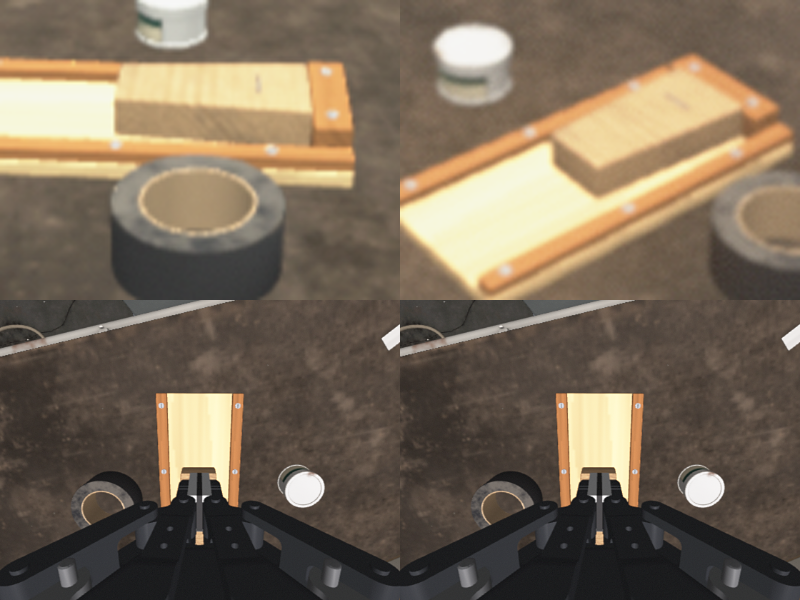

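The block is against the stop and looks square, with the foot edge level at wrist (198,470). The contact force fell away after the stop, so I'll give one more slow, firm push to be sure it is seated, then check.

```bash
python3 - <<'E'
from h import *
y=-.209;u=np.array([np.cos(y),np.sin(y),0])
st=np.array([.7002,-.001,.024]);e=st-u*.15
ctrl.movel(e-u*.05+[0,0,.002],v=.2)
ctrl.movel(e-u*.016,v=.08)
print(ctrl.movel(e+u*.004,v=.012,f_stop=15),(ctrl.current_tcp_pos()-e)@u,ctrl.current_ft_force())
ctrl.hold(.3); print((ctrl.current_tcp_pos()-e)@u,ctrl.current_ft_force())
p=ctrl.current_tcp_pos()
ctrl.movel(p-u*.05,v=.06)
ctrl.movel(p-u*.09+[0,0,.22],v=.2)
for c,(x,yy) in(("wrist",(200,180)),("side",(220,215)),("scene",(230,215))):
    im=ctrl.capture(c); w,h=(160,120) if c=="wrist" else (133,100)
    cv2.imwrite(f"pics/{c}4.png",cv2.resize(im[yy:yy+h,x:x+w],(400,300),interpolation=cv2.INTER_CUBIC))
    for k in("head","tin","tape"): print(c,k,pin(c,k))
I=[cv2.imread(f"pics/{c}4.png") for c in("wrist","side","scene")]
cv2.imwrite("pics/all4.png",np.vstack([np.hstack(I[:2]),np.hstack([I[2],I[2]*0])]))
print(ctrl.current_time())
E
```

```text
True -0.010391758689857837 [-0.83031033  0.11430133  0.29342622]
-0.011265597476605068 [-0.11804717  0.92202053 -0.36458547]
wrist head []
wrist tin [([0.6241, 0.1983, -0.0034], 0.82)]
wrist tape [([0.591, -0.152, -0.0006], 0.85)]
side head [([0.7087, -0.0066, 0.0293], 0.62)]
side tin [([0.6246, 0.2041, -0.001], 0.74)]
side tape [([0.5846, -0.1461, -0.0008], 0.58)]
scene head [([0.6997, -0.0037, 0.0271], 0.63)]
scene tin [([0.6186, 0.2011, 0.0009], 0.7)]
scene tape [([0.5843, -0.1499, -0.0042], 0.92)]
20.0417
```

View pics/all4.png

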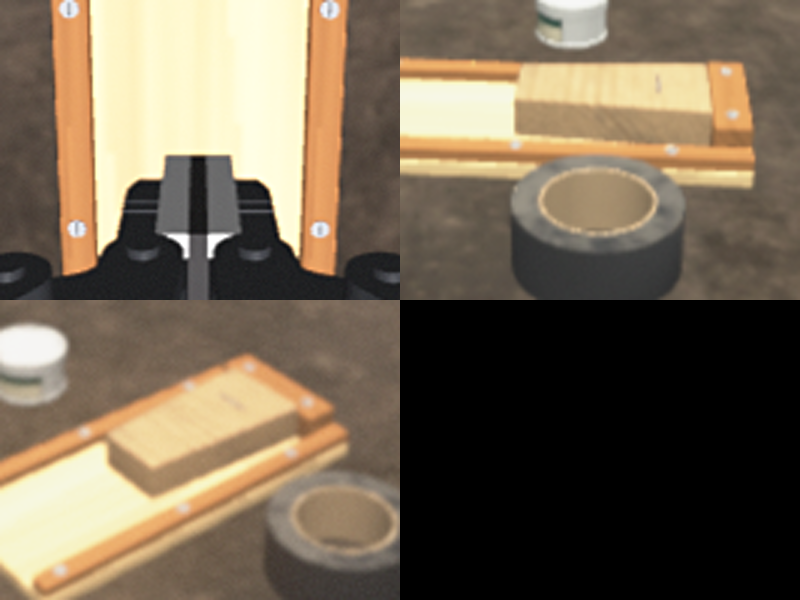

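The block lies flat and flush against the stop (side crop x≈710, no gap), it met firm resistance at the same place twice, and the tin and tape have not moved. I'm handing the job in.

```bash
python3 -c "
from cell import ctrl
print(ctrl.finish_job())"
```

```text
the job is handed in; nothing more can be done
None
```

I tipped the block flat between the fences and slid its wide end against the stop, where pictures show it flush and square; the tin and tape are where they were, and I handed the job in at about 20 s.

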